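Clip a wing coupon onto the inspection stage

ROBOT

A 6-joint arm with a two-finger parallel gripper is mounted at the origin on the work surface. World frame = base frame: x ahead of the robot, y to its left, z up, the work surface at z = 0. Lengths are in m, angles in degrees, forces in N, time in s.
With the tool pointing down it reaches from about 0.375 to 0.9 m from the base axis. Payload 3.1 kg.
Tool frame: the origin (TCP) lies on the centre line of the jaws, within the pads' length; the fingertips stand 25 mm ahead of it and the grasp point (between the pads) lies 6 mm ahead of it; z points along the fingers, y is the line along which they close (so a half turn about z gives the same grasp; the last joint's range is limited). The gripper opens to 87 mm and grips with 3 to 60 N. Pads are 19 mm wide; open, the fingers measure 117 mm over their backs; the gripper's body (75 mm by 190 mm) begins 51 mm behind the grasp point.
Start: joints at [-76.92, 30.224, 82.088, -0, 67.689, -10.227], TCP at [0.247, -0.574, 0.248] pointing down, gripper open.
Joint ranges: [-176.69, 176.69], [-43.24, 126.21], [12.49, 139.97], [-82, 262], [0, 151.66], [-163.58, 163.58]. Speed limits (degrees/s): [159.86, 159.86, 180, 180, 180, 180].

INTERFACE

Orientations are given as a 3x3 rotation matrix whose columns are the frame's x, y, z axes.
In Python, from rig import bot, cams, models gives the robot as it stands. The module is installed in compiled form; this text tells all that it offers.
- The arm moves only by the shell command python3 -m handwheel 'ROWS' [OPENING]. ROWS is JSON, a list of rows, each a list of 6 numbers: the shift along the world's x, y, z each as a share of 1 m, from -1 to 1, then the turn, a rotation vector about the world's x, y, z each as a share of 2 rad, from -1 to 1. In form: [[dx, dy, dz, wx, wy, wz], ...]. A call has exactly 8 rows; each row is the pose to reach, as a shift and turn from the pose commanded when the call began; what a row does not reach only later rows make up. A row lasts 1/12 s, in which the tool goes at most 41.7 mm and 7.16 degrees, less where a joint would pass 70% of its speed; a pose out of reach is approached as far as the arm can. A call with a number of a shift or a turn outside -1 to 1 is refused whole. A call with a gripper value outside its range is refused whole. OPENING is the opening, from -1 (shut) to 1 (fully open), so that 0 is half open, set as the call begins (- or left out, the last holds). The fingers move at their own pace and stop on an object; the grip force is fixed at half the most. Time passes only in rows, so rows that repeat a pose let the fingers close, or fill a call up. It gives the time, the measured TCP pose, the force, the opening and the grip force at its end, in the units of the state.
- bot.read_state(): the state, without advancing time (a new reading comes with each control period).
- cams.capture(name): name is "scene" or "top"; returns (picture, depth): 420x560x3 uint8, blue, green, red; 420x560 float32, m along the optical axis (not along the pixel's ray), 0 where there is no reading.
- cams.calibration(name): a dict with "mtx" (3x3 intrinsics, pixels), "dist_coeffs" ([k1, k2, p1, p2, k3] as OpenCV has them; the pictures are not rectified), "R" (3x3) and "t" (3): a world point X has camera coordinates R X + t. Camera axes: x right, y down, z forward; pixel columns grow to the right and rows downward; lengths in m; the calibration is good to about 2 mm. A picture is of the moment at which its call begins. calibration takes no time and is no camera call.
- bot.hand_in(): hands the job in; it is judged then, once.
Trained networks look in the newest picture that a camera, given by its name, has taken for a name from the list of things; names that differ only in an ending like _2 or _b are one class to them, and where a whole thing is asked for, a point or a joint stands for the part that bears it (a point fixed in the world has none). Each returns a list of dicts, best first, with "conf" (0 to 1); they miss things now and then, are a little off and sometimes report something else, mostly with a low value. They report only what shows in the picture. A call takes as long as a camera call. They do not tell look-alikes from the thing itself.
- models.spot_in(query, camera): "position" ([column, row] in pixels, amid what is visible of it).
- models.tip_of(query, camera): "position" ([column, row] in pixels: a listed point, or the origin of a listed thing).
The state is a dict: "time_s": time; "joint_positions": joint angles; "qvel": joint speeds; "tau": joint torques, N m; "position": TCP position; "tcp_rot": TCP orientation; "force": force on the tool from outside, world axes, zero at the start; "moment": the same for the moment, N m; "opening": opening from 0.0 (shut) to 1.0 (fully open); "grasp_force": force on a finger pad.
Only numpy, scipy, OpenCV 4.12 (cv2) and the standard library are available. Lean on these libraries where they do the work, as an engineer would, in place of code of your own. Each camera call takes 0.05 s, during which the arm holds its last target. There are 200 camera calls.

TASK

On the inspection stand, press the red tail of the spring clip right down onto the stage with one fingertip and, while you hold it there, push the orange wing coupon under the raised nose with the other fingertip until it is fully home against both stop pins. Then let go of the tail so that the clip holds the coupon down. Nothing is to be picked up or lifted, and the screwdriver, tape roll and jar stay where they are.

Things in the scene. Friction and masses are not known exactly. Their poses are not given: they have to be found in the camera images.
- stage: Fixed stand: grey base 210 x 180 x 18 mm (x -72 to 138, y -112 to 68) with a dark stage plate on it, x -68 to 68, y -82 to 58 mm, its flat top 24 mm above the bench. Origin on the bench, right below the middle of the clip's hinge pin; z up. The clip's tail points to +y, its nose to -y; the coupon starts on the -y side and is pushed to +y.
- stop_pins (a point): Point on the stage top midway between the two steel stop pins (6 mm diameter, 8 mm tall, at stage x = -28 and +28, y = -6 mm); they stop the coupon's edge at stage y = -9 mm. Between them the clip's bracket cheeks, 12 mm tall, stand at x = +-13, y -5 to 5 mm.
- pillar_top (a point): Top of the stand's pillar, 203 mm above the bench, at stage x = 115, y = -86 mm. Pillar 12 mm thick, with a clamp boss 26 mm square (156 to 184 mm high); its boom is swung away to -y, off the stage, with a white camera head (34 mm diameter, 109 to 200 mm high) at x = 115, y = -181 mm.
- clip (a joint): Clip's turn about its hinge pin (along stage x, 8 mm above the stage top), rad: 0 = shut, tail up; 0.35 = tail flat on the stage (hard stop), nose up. Springs back when let go. Holding it down takes about 7 N at 30 mm from the pin, 15 N at 14 mm. Gap under the nose: 6 mm shut, 13 mm open. Clamping the coupon it rests at about 0.17.
- clip_tail (a point): Middle of the upper face of the clip's red tail, 30 mm from the pin. Flat plate 22 mm wide (x), 3 mm thick, from 8 to 50 mm on the pin's +y side. Pressed down, its upper face is level, 3 mm above the stage top, and a fingertip may slide along it. Shut, it slopes up 20 degrees away from the pin, its end about 22 mm above the stage top.
- clip_nose (a point): Underside of the tip of the clip's steel nose, 18 mm wide (x), about 20 mm on the -y side of the hinge pin.
- coupon: Loose orange flat bar 80 (x) by 26 (y) by 10 mm (z), about 28 g, lying on the stage just outside the nose; origin at the centre of its underside. Push its outer long edge (-y side), which starts 50 to 58 mm on the -y side of the hinge pin. Fully home, its origin is at stage y = -22 mm and its long side along stage x.
- screwdriver: Loose yellow-handled screwdriver, 170 mm long, lying on the bench beside the stand; to be left alone.
- tape_roll: Loose roll of black tape lying flat on the bench, 60 mm outside diameter, 19 mm high; to be left alone.
- jar: Loose small jar with a blue cap, 44 mm diameter, 52 mm high, on the bench; to be left alone.
Things that resemble listed ones, but are neither listed nor needed, are in the scene too. Of the things like the coupon, leave any that is brown; of the rest the larger one is meant.

How it is judged (in metres and radians):
On the way, in this order (a step that is already met when the one before it is completed fails the run):
1. the clip's tail is held down by a finger while the coupon is still outside the nose (value of joint clip above 0.28 rad and contact force between the fingers and clip above 1 N and y of coupon in the frame of stage below -0.031 m), for 0.2 s.
2. with the tail still held down the coupon is pushed under the nose, home against the pins (value of joint clip above 0.26 rad and contact force between the fingers and clip above 1 N and y of coupon in the frame of stage above -0.0245 m), for 0.2 s.
At the end, for the whole second after the job is handed in: The coupon lies flat on the stage, home against the two stop pins (within 2.5 mm, square within 0.06 rad, centred within 15 mm along the pins), and the released clip presses on it (at least 2 N, joint 0.11 to 0.24), all at rest (y of coupon in the frame of stage above -0.0245 m and angle between the x axis of coupon and the x axis of stage, either way round below 0.06 rad and x of coupon in the frame of stage between -0.015 and 0.015 m and z of coupon in the frame of stage below 0.027 m and angle between coupon's own z axis and vertical below 0.06 rad and contact force between clip and coupon above 2 N and value of joint clip between 0.11 and 0.24 rad and linear speed of coupon below 0.01 m/s); the robot touches nothing.
It fails at once if the coupon is lifted or tipped (z of coupon in the frame of stage above 0.03 m or angle between coupon's own z axis and vertical above 0.25 rad).
It fails at once if a bystander is moved more than 20 mm (distance of any of screwdriver, tape_roll, jar from where it was at the start of the episode above 0.02 m).
It also fails if it takes over 38 s, if anything falls off the work surface, if the arm or the gripper's body presses on something with over 40 N, if the wrist force passes 120 N, or if a joint passes its speed limit or range.

## Working session

There is one attempt and no reset: what is moved stays moved. The work goes in short steps, Python scripts to look and compute and a shell command to move; the robot and the scene stay as the last step left them, time stands still between calls to the robot, and variables do not carry over. Pictures are saved under pics/ and viewed, at most 10 in all, crops included, and the job is handed in when it is done.

```bash
mkdir -p pics
cat > h.py <<'E'
import numpy as np,cv2
from rig import bot,cams,models
def world(name,px,depth,win=2):
    c=cams.calibration(name);K=np.array(c["mtx"]);d=np.array(c["dist_coeffs"]);R=np.array(c["R"]);t=np.array(c["t"]).ravel()
    u,v=int(round(px[0])),int(round(px[1]));p=depth[max(0,v-win):v+win+1,max(0,u-win):u+win+1];z=np.median(p[p>0])
    n=cv2.undistortPoints(np.array([[px]],float),K,d)[0,0]
    return R.T@(np.array([n[0]*z,n[1]*z,z])-t)
def onplane(name,px,h):
    c=cams.calibration(name);K=np.array(c["mtx"]);d=np.array(c["dist_coeffs"]);R=np.array(c["R"]);t=np.array(c["t"]).ravel()
    n=cv2.undistortPoints(np.array([[px]],float),K,d)[0,0]
    o=-R.T@t;r=R.T@np.array([n[0],n[1],1]);return o+r*(h-o[2])/r[2]
E
python3 - <<'E'
from h import *
for n in("scene","top"):
    im,d=cams.capture(n);cv2.imwrite(f"pics/{n}0.png",im)
    np.save(f"{n}.npy",d)
    for q in("stage","stop_pins","pillar_top","clip_tail","clip_nose","coupon","screwdriver","tape_roll","jar"):
        for r in models.tip_of(q,n)[:4]:
            print(n,q,round(r["conf"],2),np.round(r["position"]),np.round(world(n,r["position"],d),3))
E
```

```text
scene stage 0.75 [275. 222.] [0.527 0.055 0.029]
scene stop_pins 0.89 [268. 214.] [0.519 0.036 0.04 ]
scene pillar_top 0.7 [194. 182.] [ 0.615 -0.065  0.204]
scene clip_tail 0.57 [281. 220.] [0.524 0.068 0.04 ]
scene clip_tail 0.22 [254. 214.] [0.526 0.004 0.032]
scene clip_nose 0.59 [281. 221.] [0.527 0.069 0.039]
scene clip_nose 0.5 [261. 211.] [0.515 0.018 0.035]
scene coupon 0.77 [253. 212.] [0.524 0.001 0.034]
scene coupon 0.65 [304. 173.] [0.353 0.061 0.011]
scene coupon 0.57 [242. 157.] [ 0.357 -0.104  0.009]
scene screwdriver 0.77 [374. 252.] [0.512 0.276 0.014]
scene tape_roll 0.67 [216. 187.] [ 0.466 -0.123  0.002]
scene jar 0.9 [311. 261.] [0.59  0.161 0.029]
top stage 0.75 [296. 221.] [0.517 0.048 0.032]
top stop_pins 0.81 [304. 221.] [0.517 0.032 0.039]
top pillar_top 0.78 [358. 170.] [ 0.607 -0.066  0.196]
top clip_tail 0.65 [289. 220.] [0.518 0.064 0.036]
top clip_nose 0.76 [311. 227.] [0.505 0.015 0.033]
top coupon 0.87 [293. 298.] [0.343 0.052 0.01 ]
top coupon 0.56 [320. 226.] [ 0.506 -0.006  0.034]
top coupon 0.49 [364. 292.] [ 0.358 -0.11   0.007]
top screwdriver 0.64 [196. 230.] [0.494 0.277 0.025]
top screwdriver 0.61 [321. 227.] [ 0.504 -0.007  0.035]
top tape_roll 0.8 [369. 246.] [ 0.464 -0.123  0.001]
top jar 0.6 [253. 198.] [0.565 0.146 0.051]
```

View pics/scene0.png

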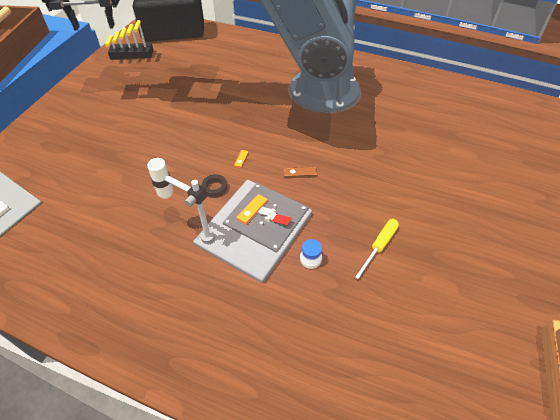

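View pics/top0.png

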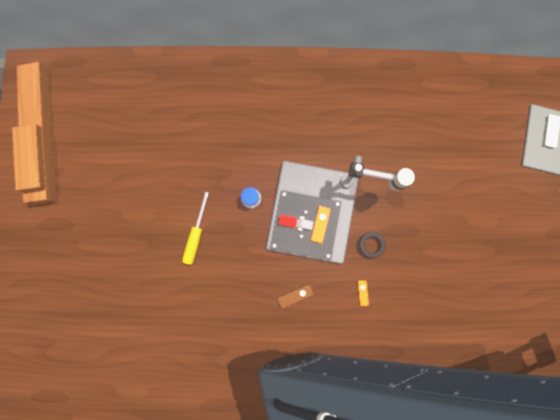

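Coupon look-alikes in the top view are the orange bar on the stage (320,226), the brown bar (295,297) and the small orange bar (363,292). The first fits: it isn't brown, it is the larger orange one, and it lies on the stage outside the nose. Next I'll confirm it in a crop and fit the poses.

Run:
```python
from h import *
im=cv2.imread("pics/top0.png");d=np.load("top.npy")
cv2.imwrite("pics/crop_top.png",cv2.resize(im[150:310,255:415],None,fx=3.7,fy=3.7,interpolation=cv2.INTER_CUBIC))
def rect(P,l):
    r=cv2.minAreaRect(np.array(P,np.float32)[:,:2]*1000);b=cv2.boxPoints(r);e=b[1]-b[0];f=b[2]-b[1]
    print(l,len(P),np.round(r[0],1),np.round(r[1],1),"edge ang",np.round(np.degrees(np.arctan2(e[1],e[0])),1))
for n in("top","scene"):
    im=cv2.imread(f"pics/{n}0.png");hsv=cv2.cvtColor(im,cv2.COLOR_BGR2HSV)
    H,S,V=cv2.split(hsv)
    sub=lambda m,h,l,lo=(0.38,-0.1),hi=(0.68,0.14):rect([p for p in (onplane(n,(u,v),h) for v,u in np.argwhere(m)) if lo[0]<p[0]<hi[0] and lo[1]<p[1]<hi[1]],n+" "+l)
    sub((H>10)&(H<28)&(S>190)&(V>190),.034,"coupon",(0.43,-0.06),(0.58,0.06))
    sub(((H<5)|(H>174))&(S>190)&(V>120),.038,"tail",(.45,.03),(.58,.12))
    m=((S<70)&(V>100)).astype(np.uint8)
    g=((S<70)&(V<110)&(V>40)).astype(np.uint8)
    k=cv2.morphologyEx(g,cv2.MORPH_OPEN,np.ones((5,5)))
    sub(k>0,.024,"plate",(0.42,-0.07),(0.62,0.12))
    # tips
    for q,h in(("stage",0.0),("stop_pins",.024),("pillar_top",.203),("clip_tail",.04),("coupon",.024)):
        for r in models.tip_of(q,n)[:2]: print(n,q,round(r["conf"],2),np.round(onplane(n,r["position"],h)*1000))
s=bot.read_state();print(s["time_s"],np.round(s["tcp_rot"],3),s["opening"],s["position"],s["force"])
```

```text
Traceback (most recent call last):
IndexError: too many indices for array: array is 1-dimensional, but 2 were indexed
```

View pics/crop_top.png

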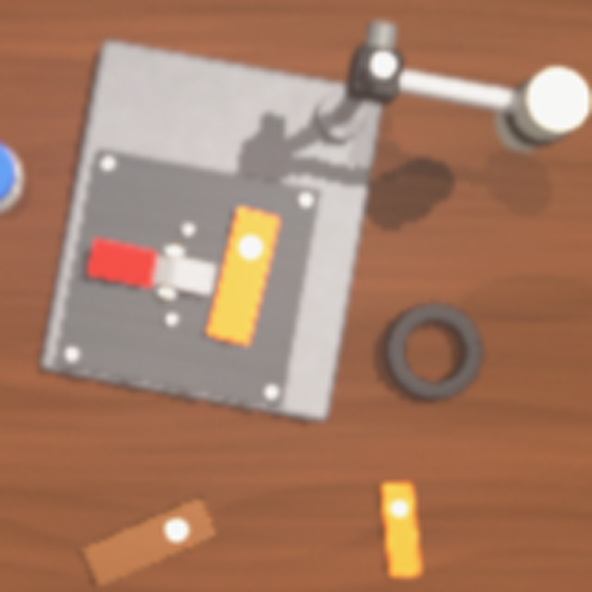

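The crop shows the meant coupon, the large orange bar on the stage, with crop corners (237,206), (281,213), (250,346) and (206,336). The pins are at (188,229) and (172,320), and the red tail is around (121,263). Next I'll fit the stage pose from the picked features.

```bash
cat > fit.py <<'E'
from h import *
f=lambda p,h:onplane("top",(p[0]/3.7+255-.36,p[1]/3.7+150-.36),h)[:2]*1000
obs=[((98,150),24,(68,58)),((320,188),24,(68,-82)),((283,406),24,(-68,-82)),((102,41),18,(138,68)),((328,419),18,(-72,-112)),((42,368),18,(-72,68)),
((188,229),32,(28,-6)),((172,320),32,(-28,-6))]
W=np.array([f(p,h*1e-3) for p,h,_ in obs]);S=np.array([o[2] for o in obs],float)
wm,sm=W.mean(0),S.mean(0);U,_,Vt=np.linalg.svd((S-sm).T@(W-wm));R=Vt.T@U.T;o=wm-R@sm
np.savez("stage.npz",R=R,o=o)
if __name__=="__main__":
    print("stage org",o.round(1),"ang",np.degrees(np.arctan2(R[1,0],R[0,0])).round(2));print(((W-(S@R.T+o))@R).round(1))
    st=lambda p,h:(R.T@(f(p,h)-o)).round(1)
    print("coupon corners",[st(p,.034) for p in((237,206),(281,213),(250,346),(206,336))])
    print("tail corners",[st(p,.042) for p in((94,238),(88,276))],[st(p,.03) for p in((158,249),(153,287))])
    d=np.load("top.npy");P=world("top",(358,168),d);print("pillar",R.T@(onplane("top",(358,167),.203)[:2]*1000-o))
    s=bot.read_state();print(s["time_s"],np.round(s["tcp_rot"],3),s["opening"],s["position"],s["force"])
E
python3 fit.py
```

```text
stage org [512.8  37.7] ang -9.14
[[-0.6 -0.6]
 [ 0.3  0. ]
 [ 0.   0.2]
 [-1.5 -0.8]
 [ 1.   0.9]
 [ 1.1 -0.4]
 [ 0.1  0.3]
 [-0.4  0.4]]
coupon corners [array([ 47.1, -32.7]), array([ 47.6, -60. ]), array([-35.8, -55. ]), array([-34.5, -27.6])]
tail corners [array([11.7, 49.7]), array([-11.7,  49.2])] [array([12.9, 10.3]), array([-10.5,   9.2])]
pillar [114.40353336 -86.34066296]
1.0 [[ 0.918  0.396  0.   ]
 [ 0.396 -0.918 -0.   ]
 [-0.     0.    -1.   ]] 1.002000904689644 [ 0.24734684 -0.57397025  0.24757519] [ 0.82086415 -0.98241597  0.25394339]
```

```bash
python3 -m handwheel '[[0.034,0.074,0,0,0,-0.036],[0.067,0.148,0,0,0,-0.07],[0.1,0.222,0,0,0,-0.106],[0.134,0.296,0,0,0,-0.142],[0.167,0.37,0,0,0,-0.177],[0.2,0.444,0,0,0,-0.212],[0.234,0.518,0,0,0,-0.248],[0.267,0.592,0,0,0,-0.283]]' 1
```

```text
time_s: 1.67
position: [0.385, -0.2684, 0.2478]
tcp_rot: [[0.987, -0.163, 0.001], [-0.163, -0.987, -0.0], [0.001, 0.0, -1.0]]
force: [0.1, 0.3, -0.2]
opening: 1.005
grasp_force: 0.0
```

```bash
python3 -m handwheel '[[0.129,0.286,0,0,0,0.001],[0.129,0.286,0,0,0,0.001],[0.129,0.286,0,0,0,0.001],[0.129,0.286,0,0,0,0.001],[0.129,0.286,0,0,0,0.001],[0.129,0.286,0,0,0,0.001],[0.129,0.286,0,0,0,0.001],[0.129,0.286,0,0,0,0.001]]' 1
python3 -m handwheel '[[0,0,-0.03,0,0,0],[0,0,-0.06,0,0,0],[0,0,-0.09,0,0,0],[0,0,-0.12,0,0,0],[0,0,-0.14,0,0,0],[0,0,-0.145,0,0,0],[0,0,-0.145,0,0,0],[0,0,-0.145,0,0,0]]' 1
python3 - <<'E'
from h import *
im,d=cams.capture("scene");cv2.imwrite("pics/s1.png",cv2.resize(im[110:290,160:400],None,fx=3.3,fy=3.3,interpolation=cv2.INTER_CUBIC))
s=bot.read_state();z=np.load("stage.npz");p=s["position"];print(p,z["R"].T@(np.array(p[:2])*1000-z["o"]),s["tcp_rot"],s["joint_positions"])
E
```

```text
time_s: 2.33
position: [0.5148, 0.0197, 0.2479]
tcp_rot: [[0.988, -0.154, 0.002], [-0.154, -0.988, 0.001], [0.002, -0.001, -1.0]]
force: [0.6, -0.6, -0.3]
opening: 0.997
grasp_force: 0.0
time_s: 3.0
position: [0.5142, 0.0157, 0.1031]
tcp_rot: [[0.988, -0.157, 0.001], [-0.157, -0.988, -0.0], [0.001, 0.0, -1.0]]
force: [0.5, 0.6, -0.5]
opening: 0.998
grasp_force: 0.0
[0.51462665 0.01561361 0.10371633] [  5.31063208 -21.4976437 ] [[ 9.87656954e-01 -1.56610903e-01  2.60134383e-03]
 [-1.56610189e-01 -9.87660377e-01 -4.77315274e-04]
 [ 2.64399700e-03  6.40268008e-05 -9.99996503e-01]] [-1.07128736e+01  3.48384653e+01  1.04895000e+02  1.29480657e-03
  4.01150028e+01  8.82963678e+01]
```

View pics/s1.png

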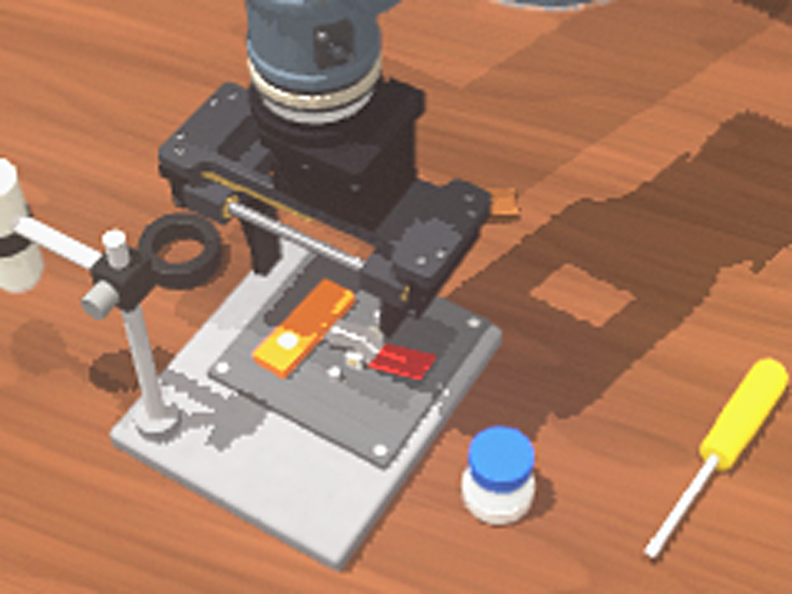

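The gripper straddles the work as intended: one finger is above the red tail (crop 400,360), the other is outside the coupon (265,260). I'll go down now, watching the force.

```bash
python3 -m handwheel '[[0,0.001,-0.008,0,0,0],[0,0.002,-0.016,0,0,0],[0,0.002,-0.024,0,0,0],[0,0.002,-0.03,0,0,0],[0,0.002,-0.036,0,0,0],[0,0.002,-0.041,0,0,0],[0,0.002,-0.045,0,0,0],[0,0.002,-0.045,0,0,0]]' 1
python3 - <<'E'
from h import *
s=bot.read_state();z=np.load("stage.npz");p=s["position"];print(p,z["R"].T@(np.array(p[:2])*1000-z["o"]),s["force"],s["time_s"])
E
```

```text
time_s: 3.72
position: [0.5133, 0.0182, 0.057]
tcp_rot: [[0.988, -0.157, -0.001], [-0.157, -0.988, 0.001], [-0.001, -0.001, -1.0]]
force: [-0.4, 2.1, 4.4]
opening: 1.002
grasp_force: 2.2
[0.51333357 0.01819453 0.05701826] [  3.62404818 -19.15485562] [-0.39682366  2.05710727  4.40187989] 3.7167
```

```bash
python3 -m handwheel '[[0,0,-0.001,0,0,0],[0,0,-0.002,0,0,0],[0,0,-0.003,0,0,0],[0,0,-0.004,0,0,0],[0,0,-0.0045,0,0,0],[0,0,-0.005,0,0,0],[0,0,-0.005,0,0,0],[0,0,-0.005,0,0,0]]' 1
python3 - <<'E'
from h import *
im,d=cams.capture("scene");cv2.imwrite("pics/s2.png",cv2.resize(im[170:250,200:320],None,fx=6.5,fy=6.5,interpolation=cv2.INTER_CUBIC))
s=bot.read_state();print(s["force"],s["position"])
E
```

```text
time_s: 4.38
position: [0.5134, 0.0179, 0.0532]
tcp_rot: [[0.988, -0.156, 0.0], [-0.156, -0.988, 0.0], [0.0, -0.0, -1.0]]
force: [-1.4, 0.6, 7.2]
opening: 1.001
grasp_force: 3.3
[-1.4341172   0.61845234  6.11552025] [0.51337056 0.01791246 0.05320825]
```

View pics/s2.png

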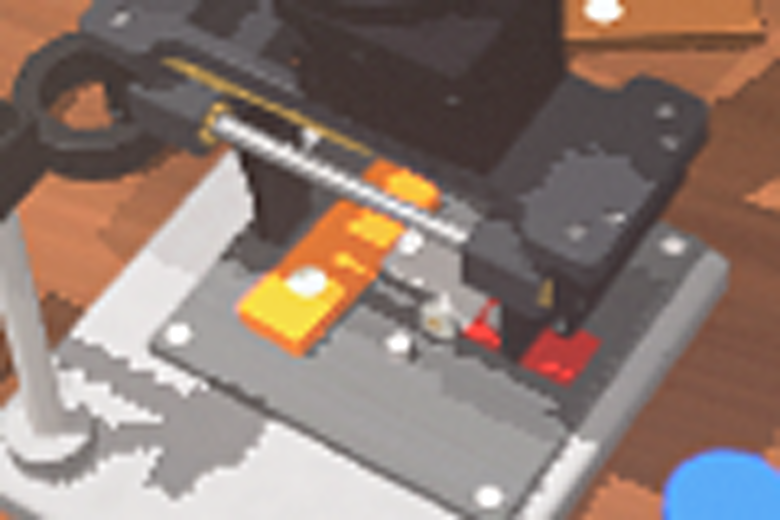

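The tail is pressed nearly flat by one finger, around (540,350), and the other finger stands outside the coupon at (275,190). I'll press about 2 mm further to reach the hard stop.

```bash
python3 -m handwheel '[[0,0,-0.0005,0,0,0],[0,0,-0.001,0,0,0],[0,0,-0.0015,0,0,0],[0,0,-0.002,0,0,0],[0,0,-0.002,0,0,0],[0,0,-0.002,0,0,0],[0,0,-0.002,0,0,0],[0,0,-0.002,0,0,0]]' 1
```

```text
time_s: 5.1
position: [0.5134, 0.0178, 0.0522]
tcp_rot: [[0.988, -0.156, 0.001], [-0.156, -0.988, -0.0], [0.001, 0.0, -1.0]]
force: [-2.4, 0.8, 14.1]
opening: 1.002
grasp_force: 7.2
```

```bash
python3 -m handwheel '[[0,0.001,0,0,0,0],[0,0.002,0,0,0,0],[0.0005,0.003,0,0,0,0],[0.0005,0.004,0,0,0,0],[0.001,0.005,0,0,0,0],[0.001,0.006,0,0,0,0],[0.001,0.007,0,0,0,0],[0.001,0.007,0,0,0,0]]' 0.7
```

```text
time_s: 5.77
position: [0.5145, 0.0242, 0.0522]
tcp_rot: [[0.988, -0.155, 0.001], [-0.155, -0.988, -0.001], [0.001, 0.001, -1.0]]
force: [-3.6, -2.9, 14.4]
opening: 0.851
grasp_force: 7.3
```

```bash
python3 -m handwheel '[[0,0.001,0,0,0,0],[0,0.002,0,0,0,0],[0.0005,0.003,0,0,0,0],[0.0005,0.004,0,0,0,0],[0.001,0.005,0,0,0,0],[0.001,0.005,0,0,0,0],[0.001,0.005,0,0,0,0],[0.001,0.005,0,0,0,0]]' 0.5
python3 - <<'E'
from h import *
im,d=cams.capture("scene");cv2.imwrite("pics/s3.png",cv2.resize(im[170:250,200:320],None,fx=6.5,fy=6.5,interpolation=cv2.INTER_CUBIC))
s=bot.read_state();z=np.load("stage.npz");p=s["position"];c=z["R"].T@(np.array(p[:2])*1000-z["o"]);print(p,c,"B inner",c[1]-s["opening"]*43.5,s["force"])
E
```

```text
time_s: 6.43
position: [0.5152, 0.0286, 0.0522]
tcp_rot: [[0.988, -0.155, -0.0], [-0.155, -0.988, -0.002], [0.0, 0.002, -1.0]]
force: [-2.8, -5.1, 16.0]
opening: 0.751
grasp_force: 7.6
[0.51517148 0.02860254 0.0522164 ] [ 3.78555917 -8.58705408] B inner -40.87860459484252 [-4.20253335 -5.08135654 14.49180978]
```

View pics/s3.png

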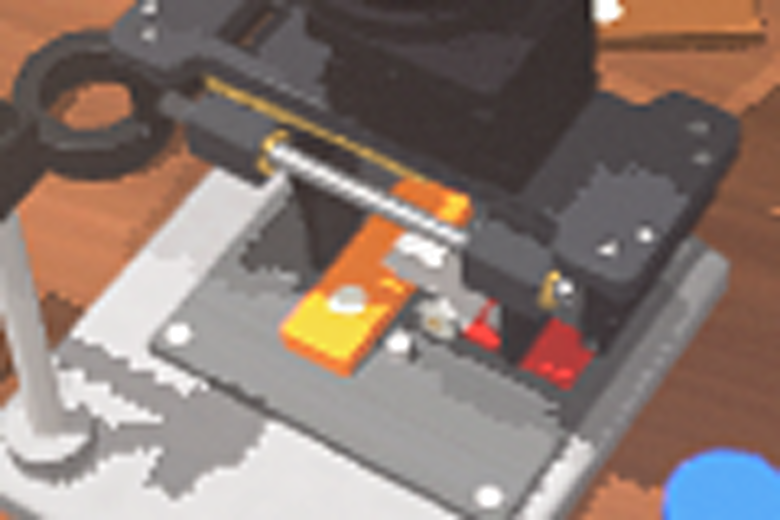

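The coupon is sliding under the nose, with its edge close to the near pin at (400,342). I'll continue.

```bash
python3 -m handwheel '[[0,0.001,0,0,0,0],[0,0.002,0,0,0,0],[0.0005,0.003,0,0,0,0],[0.0005,0.0035,0,0,0,0],[0.0005,0.0035,0,0,0,0],[0.0005,0.0035,0,0,0,0],[0.0005,0.0035,0,0,0,0],[0.0005,0.0035,0,0,0,0]]' 0.36
python3 -c "
from h import *
s=bot.read_state();z=np.load('stage.npz');p=s['position'];c=z['R'].T@(np.array(p[:2])*1000-z['o']);print(c,'B inner',c[1]-s['opening']*43.5,s['force'])"
```

```text
time_s: 7.15
position: [0.5157, 0.0317, 0.0522]
tcp_rot: [[0.988, -0.155, -0.0], [-0.155, -0.988, -0.002], [0.0, 0.002, -1.0]]
force: [-4.4, -7.6, 15.8]
opening: 0.678
grasp_force: 7.7
[ 3.78320756 -5.4674798 ] B inner -34.97005160125419 [-4.36825464 -7.59569616 15.76256809]
```

```bash
python3 -m handwheel '[[0,0.0005,0,0,0,0],[0,0.001,0,0,0,0],[0,0.0015,0,0,0,0],[0,0.002,0,0,0,0],[0,0.002,0,0,0,0],[0,0.002,0,0,0,0],[0,0.002,0,0,0,0],[0,0.002,0,0,0,0]]' 0.32
python3 - <<'E'
from h import *
im,d=cams.capture("scene");cv2.imwrite("pics/s4.png",cv2.resize(im[170:250,200:320],None,fx=6.5,fy=6.5,interpolation=cv2.INTER_CUBIC))
s=bot.read_state();z=np.load("stage.npz");p=s["position"];c=z["R"].T@(np.array(p[:2])*1000-z["o"]);print(p,c,"B inner",c[1]-s["opening"]*43.5,s["force"])
E
```

```text
time_s: 7.82
position: [0.5157, 0.0324, 0.0523]
tcp_rot: [[0.988, -0.155, -0.0], [-0.155, -0.988, -0.004], [0.0, 0.004, -1.0]]
force: [-4.4, -12.4, 15.7]
opening: 0.661
grasp_force: 13.4
[0.51566866 0.03240746 0.05229775] [ 3.67210926 -4.75146564] B inner -33.53233731734301 [ -5.07117797 -12.81198193  16.21455546]
```

View pics/s4.png

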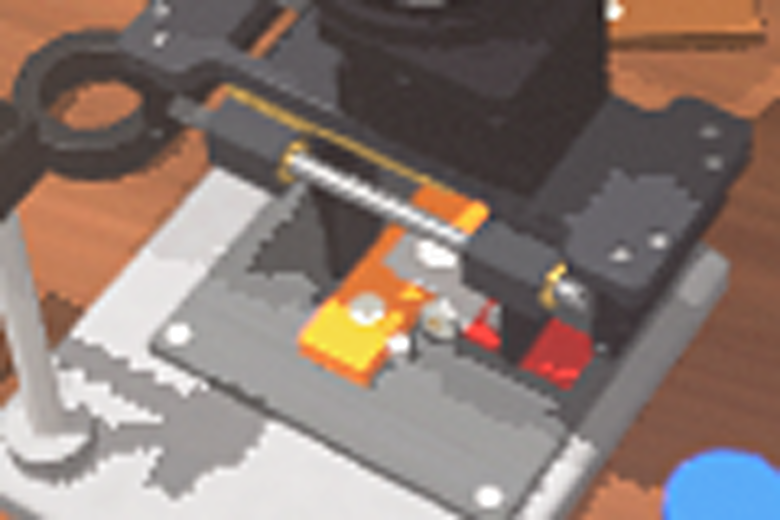

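The force jumped and the coupon's edge meets the near pin at (400,342). I'll push a little harder to seat it on both pins, and hold.

```bash
python3 -m handwheel '[[0,0.0005,0,0,0,0],[0,0.001,0,0,0,0],[0,0.0015,0,0,0,0],[0,0.0015,0,0,0,0],[0,0.0015,0,0,0,0],[0,0.0015,0,0,0,0],[0,0.0015,0,0,0,0],[0,0.0015,0,0,0,0]]' 0.3
python3 -c "
from h import *
s=bot.read_state();z=np.load('stage.npz');p=s['position'];c=z['R'].T@(np.array(p[:2])*1000-z['o']);print(c,'B inner',c[1]-s['opening']*43.5,s['force'])"
```

```text
time_s: 8.53
position: [0.5157, 0.0326, 0.0524]
tcp_rot: [[0.988, -0.154, -0.001], [-0.154, -0.988, -0.006], [0.0, 0.006, -1.0]]
force: [-6.0, -17.6, 16.4]
opening: 0.655
grasp_force: 20.9
[ 3.66715384 -4.56807503] B inner -33.07293842574081 [ -5.97298251 -17.61069115  16.44057057]
```

Both pins are loaded: 17.6 N with almost no motion. I'll back the pusher off about 2 mm, then lift straight up.

```bash
python3 -m handwheel '[[0,-0.001,0,0,0,0],[0,-0.002,0,0,0,0],[0,-0.003,0,0,0,0],[0,-0.004,0,0,0,0],[-0.0005,-0.005,0,0,0,0],[-0.0005,-0.005,0,0,0,0],[-0.0005,-0.005,0,0,0,0],[-0.0005,-0.005,0,0,0,0]]' 0.36
python3 -m handwheel '[[0,0,0.003,0,0,0],[0,0,0.006,0,0,0],[0,0,0.009,0,0,0],[0,0,0.013,0,0,0],[0,0,0.018,0,0,0],[0,0,0.024,0,0,0],[0,0,0.03,0,0,0],[0,0,0.036,0,0,0]]'
python3 -m handwheel '[[0,0,0.03,0,0,0],[0,0,0.06,0,0,0],[0,0,0.09,0,0,0],[0,0,0.12,0,0,0],[0,0,0.15,0,0,0],[0,0,0.18,0,0,0],[0,0,0.2,0,0,0],[0,0,0.2,0,0,0]]'
python3 -m handwheel '[[-0.01,-0.03,0,0,0,0],[-0.02,-0.06,0,0,0,0],[-0.03,-0.09,0,0,0,0],[-0.04,-0.12,0,0,0,0],[-0.05,-0.15,0,0,0,0],[-0.06,-0.18,0,0,0,0],[-0.06,-0.18,0,0,0,0],[-0.06,-0.18,0,0,0,0]]'
python3 - <<'E'
from h import *
im,d=cams.capture("scene");a=cv2.resize(im[180:260,200:320],None,fx=5,fy=5,interpolation=cv2.INTER_CUBIC)
im,d=cams.capture("top");cv2.imwrite("pics/t5.png",cv2.resize(im[150:310,255:415],None,fx=3.7,fy=3.7,interpolation=cv2.INTER_CUBIC))
cv2.imwrite("pics/s5.png",a)
E
```

```text
time_s: 9.2
position: [0.5156, 0.0315, 0.0522]
tcp_rot: [[0.988, -0.156, 0.001], [-0.156, -0.988, -0.001], [0.001, 0.0, -1.0]]
force: [-2.3, -0.8, 14.2]
opening: 0.678
grasp_force: 7.1
time_s: 9.87
position: [0.5155, 0.0318, 0.0871]
tcp_rot: [[0.988, -0.157, 0.0], [-0.157, -0.988, -0.0], [0.0, 0.0, -1.0]]
force: [0.1, 0.1, -0.3]
opening: 0.682
grasp_force: 0.0
time_s: 10.53
position: [0.518, 0.0315, 0.2918]
tcp_rot: [[0.988, -0.156, 0.011], [-0.156, -0.988, -0.002], [0.011, 0.0, -1.0]]
force: [0.2, 0.6, 0.7]
opening: 0.682
grasp_force: 0.0
time_s: 11.2
position: [0.4546, -0.1492, 0.286]
tcp_rot: [[0.987, -0.16, -0.001], [-0.16, -0.987, 0.001], [-0.001, -0.001, -1.0]]
force: [0.1, 1.2, 0.5]
opening: 0.682
grasp_force: 0.0
```

View pics/t5.png

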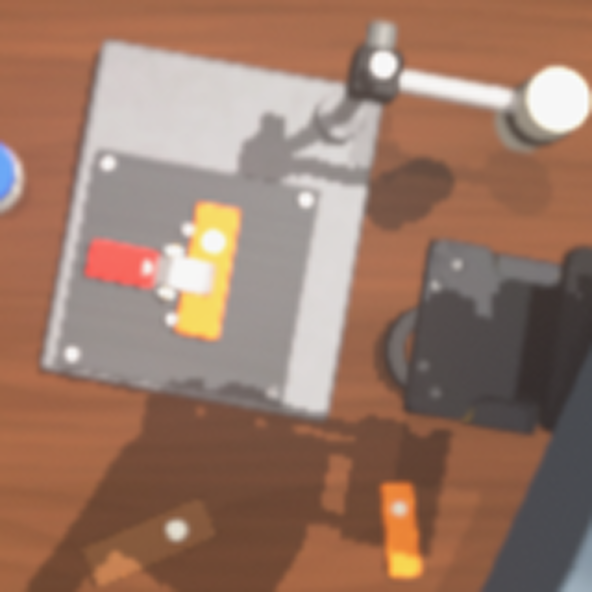

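View pics/s5.png

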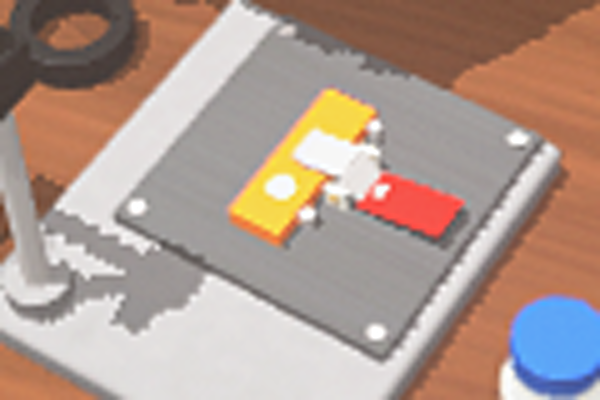

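Both views show the coupon against both pins, crop (188,229) and (172,320), with the nose clamping it and the tail part-raised. I'll check its numbers, then hand in.

Run:
```python
from fit import *
c=np.array([R.T@(f(p,.034)-o) for p in((196,202),(241,207),(221,340),(174,333))]);print(c.round(1),c.mean(0).round(1))
x,y=c.mean(0)
if abs(x)<13 and abs(y+22)<4: print(bot.hand_in())
```

```text
[[ 45.1  -7.6]
 [ 46.9 -35.2]
 [-35.3 -37. ]
 [-36.1  -8.1]] [  5.1 -22. ]
the job is handed in; nothing more can be done
None
```

The job is handed in: the coupon is home against both stop pins (measured at stage x about 5 mm, y about -22 mm) with the released clip clamping it, though the hand-in returned no verdict.

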